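# Fit the stop collars to the microscope stand base

## Robot

A 7-joint arm with a two-finger parallel gripper is mounted at the origin on the work surface. World frame = base frame: x ahead of the robot, y to its left, z up, the work surface at z = 0. Lengths are in m, angles in rad, forces in N, time in s.
With the tool pointing down it reaches from about 0.4 to 0.75 m from the base axis. Payload 19.5 kg.
Tool frame: the origin (TCP) lies midway between the tips of the shut fingers; the grasp point (between the pads) lies 19 mm behind it (manip.hold_point_z is the distance from the TCP to the grasp point, in m); z points along the fingers, y is the line along which they close (so a half turn about z gives the same grasp; the last joint's range is limited). The gripper opens to 85 mm and grips with 20 to 120 N. Pads are 22 mm wide; open, the fingers measure 114 mm over their backs; the gripper's body (76 mm by 85 mm) begins 54 mm behind the grasp point. The pads swing forward as they close: fully open they stand 13 mm farther back than shut.
Start: joints at [-0.042, 0.707, -0.028, 1.485, 0.022, 0.951, -0.075], TCP at [0.575, 0, 0.231] pointing down, gripper open.
Joint ranges: [-2.71, 2.71], [-0.32, 2.16], [-1.57, 1.52], [0, 2.45], [-1.46, 4.6], [0, 2.02], [-2.83, 2.83]. Speed limits (rad/s): [1.89, 1.89, 2.57, 2.57, 3.01, 3.01, 3.01].

## Interface

Orientations are given as [roll, pitch, yaw] about the fixed x, y, z axes, in that order (R = Rz(yaw) Ry(pitch) Rx(roll)).
In Python, from workcell import manip gives the robot as it stands.
- The arm moves only by the tool send_rows, never from a script. Its arguments are lists of equal length, an entry for each row: "grip": the opening, from 0 (shut) to 1 (fully open); "dp": the shift along the tool's x, y, z in cm, a list of three; "angular": the turn, a rotation vector about the tool's x, y, z in degrees, a list of three. A call has 1 to 20 rows; each row shifts and turns the commanded pose from where the row before left it, along the tool's axes as they then stand; what a row does not reach is not made up. A row lasts 1/10 s, in which the tool goes at most 50 mm and 8.59 degrees, less where a joint would pass 70% of its speed; a pose out of reach is approached as far as the arm can. A call is refused whole if a number of a shift passes 5 or a number of a turn 8.59, either way. A call with a gripper value outside its range is refused whole. The fingers move at their own pace and stop on an object; "force" is the grip in N (left out, the last holds). Time passes only in rows, so rows that do not move let the fingers close. It gives the time, the measured TCP pose, the force, the opening and the grip force at its end, in the units of the state.
- manip.read_state(): the state, without advancing time (a new reading comes with each control period).
- manip.get_image(name): name is "scene" or "side" or "wrist"; returns the picture (400x640x3 uint8, red, green, blue); there is no depth.
- manip.camera_params(name): a dict with "K" (3x3 intrinsics, pixels), "view" (4x4, takes a point from world to camera coordinates). Camera axes: x right, y down, z forward; pixel columns grow to the right and rows downward; lengths in m; the calibration is good to about 2 mm. A picture is of the moment at which its call begins: read the wrist's pose just before it. camera_params takes no time and is no camera call; for the wrist camera it gives the pose at the moment of the call.
- manip.hand_in(): hands the job in; it is judged then, once.
Trained networks look in the newest picture that a camera, given by its name, has taken for a name from the list of things; names that differ only in an ending like _2 or _b are one class to them, and where a whole thing is asked for, a point or a joint stands for the part that bears it (a point fixed in the world has none). Each returns a list of dicts, best first, with "conf" (0 to 1); they miss things now and then, are a little off and sometimes report something else, mostly with a low value. They report only what shows in the picture. A call takes as long as a camera call. They do not tell look-alikes from the thing itself.
- manip.masks_of(camera, name): "pixels" (400x640 bool, what is visible of it) and "bbox" ([left, top, right, bottom] in pixels, round what is visible of it).
The state is a dict: "time": time; "joint_pos": joint angles; "qd": joint speeds; "joint_torque": joint torques, N m; "ee_pos": TCP position; "tool_rot": TCP orientation; "wrist_force": force on the tool from outside, world axes, zero at the start; "torque": the same for the moment, N m; "finger_gap": finger opening in m; "grip_force": force on a finger pad.
Only numpy, scipy, OpenCV 4.12 (cv2) and the standard library are available. Lean on these libraries where they do the work, as an engineer would, in place of code of your own. Each camera call takes 0.05 s, during which the arm holds its last target. There are 200 camera calls.

## Task

Get the microscope stand base ready: take off its dust caps and put them in the small grey dish, then pick out every stop collar (the 42 mm long metal sleeves with the wide bore) from the parts tray and push each onto a spigot of its own, past the sprung balls until it clicks fully home on the shoulder; any spigots will do. Keep the other metal parts in the tray, and leave the glass petri dish alone.

Things in the scene. Friction and masses are not known exactly. Their poses are not given: they have to be found in the camera images.
- base: white steel base plate of a microscope stand, 80 (x) x 300 (y) x 12 mm, fixed to the bench; origin at the centre of its underside, z up. Four upright steel spigots stand on it in a row along its y axis (y = -114, -38, 38, 114 mm). Each: a shoulder 38 mm in diameter from 12 to 24 mm above the table, then a pin of 25 mm diameter to 82 mm, then a tapered tip, 15 mm wide at 88 mm
- seat0 (a point): point on the axis of spigot 0 on top of its shoulder, 24 mm above the table. Two sprung brass balls (along base x), centred 72.5 mm above the table, stick out 4 mm from the pin: a collar stops on them, lower end at about 78 mm, and must be pushed past with about 15 N. Fully home its centre is 21 mm above this point and the balls spring out over its top and keep it
- seat1 (a point): point on the axis of spigot 1 on top of its shoulder, 24 mm above the table. Two sprung brass balls (along base x), centred 72.5 mm above the table, stick out 4 mm from the pin: a collar stops on them, lower end at about 78 mm, and must be pushed past with about 15 N. Fully home its centre is 21 mm above this point and the balls spring out over its top and keep it
- seat2 (a point): point on the axis of spigot 2 on top of its shoulder, 24 mm above the table. Two sprung brass balls (along base x), centred 72.5 mm above the table, stick out 4 mm from the pin: a collar stops on them, lower end at about 78 mm, and must be pushed past with about 15 N. Fully home its centre is 21 mm above this point and the balls spring out over its top and keep it
- seat3 (a point): point on the axis of spigot 3 on top of its shoulder, 24 mm above the table. Two sprung brass balls (along base x), centred 72.5 mm above the table, stick out 4 mm from the pin: a collar stops on them, lower end at about 78 mm, and must be pushed past with about 15 N. Fully home its centre is 21 mm above this point and the balls spring out over its top and keep it
- collar0: bare aluminium stop collar: plain round sleeve, outer diameter 54, length 42, straight-through bore of 29 mm diameter; the same both ways up. Origin at its centre, z along the bore. Starts standing upright on the tray floor; three or four of the four collars are present
- collar1: bare aluminium stop collar: plain round sleeve, outer diameter 54, length 42, straight-through bore of 29 mm diameter; the same both ways up. Origin at its centre, z along the bore. Starts standing upright on the tray floor; three or four of the four collars are present
- collar2: bare aluminium stop collar: plain round sleeve, outer diameter 54, length 42, straight-through bore of 29 mm diameter; the same both ways up. Origin at its centre, z along the bore. Starts standing upright on the tray floor; three or four of the four collars are present
- collar3: bare aluminium stop collar: plain round sleeve, outer diameter 54, length 42, straight-through bore of 29 mm diameter; the same both ways up. Origin at its centre, z along the bore. Starts standing upright on the tray floor; three or four of the four collars are present
- cap0: black plastic dust cap: round, diameter 44, height 30, with a 31 mm wide recess 10 mm deep in its underside. Origin at the centre of its underside, z up. Starts sitting loosely on the tip of spigot 0, its underside 78 mm above the table; two or three of the four caps are present
- cap1: black plastic dust cap: round, diameter 44, height 30, with a 31 mm wide recess 10 mm deep in its underside. Origin at the centre of its underside, z up. Starts sitting loosely on the tip of spigot 1, its underside 78 mm above the table; two or three of the four caps are present
- cap2: black plastic dust cap: round, diameter 44, height 30, with a 31 mm wide recess 10 mm deep in its underside. Origin at the centre of its underside, z up. Starts sitting loosely on the tip of spigot 2, its underside 78 mm above the table; two or three of the four caps are present
- cap3: black plastic dust cap: round, diameter 44, height 30, with a 31 mm wide recess 10 mm deep in its underside. Origin at the centre of its underside, z up. Starts sitting loosely on the tip of spigot 3, its underside 78 mm above the table; two or three of the four caps are present
- tray: blue plastic parts tray, 290 x 290 mm, with a low rim 14 mm high and 4 mm thick, floor 4 mm, fixed; origin at the centre of its underside, z up. Collars and other parts stand in it about 90 mm apart
- dish: small grey plastic dish for the caps, 100 (x) x 190 (y) mm, walls 22 mm high and 4 mm thick, floor 4 mm, fixed; origin at the centre of its underside
- plug: not a collar: solid aluminium plug, diameter 54, height 42, no bore; origin at its centre
- bush: not a collar: aluminium bush, outer diameter 54, height 42, with a narrow 14 mm bore; origin at its centre
- spacer: not a collar: flat aluminium spacer ring, outer diameter 54, bore 29, only 14 mm high; origin at its centre
- tube: not a collar: slim aluminium tube, outer diameter 36, height 66, bore 23; origin at its centre
- petri: open shallow glass dish, diameter 84, height 16, loose, on the bench beyond the tray and the base; origin at the centre of its underside; to be left alone
Not all that is in view belongs to the job. Leave any blue or green look-alike of the collar1 alone.

How it is judged:
By the outcome, as a careful person would: the job done as asked, in the order asked, and still so for the second after the job is handed in, with the robot touching nothing.
Of collar0, collar1, collar2, collar3 only 3 to 4 are there at a start; the rules pass over those that are not, and their reading is None.
Of cap0, cap1, cap2, cap3 only 2 to 3 are there at a start; the rules pass over those that are not, and their reading is None.
At some moment in a run one of collar0, collar1, collar2, collar3 may be knocked a few centimetres aside while the robot is not near it.
Once in a run the grip may slacken for a moment while it holds something.
It also fails if it takes over 210 s, if anything falls off the work surface, if the arm or the gripper's body presses on something with over 40 N, if the wrist force passes 120 N, or if a joint passes its speed limit or range.

## Working session

There is one attempt and no reset: what is moved stays moved. The work goes in short steps, Python scripts to look and compute and a tool call to move; the robot and the scene stay as the last step left them, time stands still between calls to the robot, and variables do not carry over. Pictures are saved under pics/ and viewed, at most 14 in all, crops included, and the job is handed in when it is done.

Besides the shell and the picture viewer there is one more tool, called after "Call:" by a JSON object that holds its "op" and its "data", one argument or row to a line. send_rows: Moves the arm, as the interface text tells. Its arguments: {"type":"object","properties":{"grip":{"type":"array","items":{"type":"number"}},"dp":{"type":"array","items":{"type":"array","items":{"type":"number"}}},"angular":{"type":"array","items":{"type":"array","items":{"type":"number"}}},"force":{"type":"number"}},"required":["grip","dp","angular"]}

```bash
ls; mkdir -p pics; cat > h.py <<'E'
import numpy as np, cv2
from workcell import manip
def snap(cam,fn=None):
    im=manip.get_image(cam)
    if fn: cv2.imwrite('pics/'+fn,im[:,:,::-1])
    return im
def px2w(cam,u,v,z,P=None):
    P=P or manip.camera_params(cam); K=np.array(P["K"]);V=np.array(P["view"])
    d=V[:3,:3].T@np.linalg.solve(K,[u,v,1]); c=-V[:3,:3].T@V[:3,3]
    return c+d*(z-c[2])/d[2]
def w2px(cam,p,P=None):
    P=P or manip.camera_params(cam); K=np.array(P["K"]);V=np.array(P["view"])
    q=K@(V[:3,:3]@np.array(p)+V[:3,3]); return q[:2]/q[2]
E
python3 - <<'E'
from h import *
a=snap('scene','s0.png');b=snap('side','d0.png');w=snap('wrist','w0.png')
for c in('scene','side','wrist'):
    P=manip.camera_params(c);V=np.array(P['view']);print(c,np.round(-V[:3,:3].T@V[:3,3],3),np.round(V[2,:3],2),P['K'][0][0])
for n in('base','collar0','cap0','tray','dish','plug','bush','spacer','tube','petri'):
    for m in manip.masks_of('scene',n): print(n,round(m['conf'],2),np.round(m['bbox']))
print(manip.read_state())
E
```

```text
pics
scene [1.297 0.134 0.578] [-0.82 -0.19 -0.55] 375.9572682376383
side [ 0.312 -0.931  0.72 ] [ 0.21  0.8  -0.56] 405.49734210073706
wrist [0.575 0.084 0.372] [-0.   -0.33 -0.95] 337.33972935417887
base 0.89 [329. 206. 465. 265.]
collar0 0.94 [264. 187. 286. 212.]
collar0 0.92 [253. 207. 276. 231.]
collar0 0.8 [236. 146. 251. 165.]
collar0 0.75 [271. 173. 295. 194.]
collar0 0.61 [273. 151. 291. 172.]
cap0 0.9 [341. 194. 359. 216.]
cap0 0.88 [441. 208. 469. 225.]
cap0 0.72 [286. 271. 325. 301.]
tray 0.69 [166. 172. 309. 246.]
dish 0.82 [364. 190. 442. 229.]
dish 0.59 [442. 203. 466. 227.]
plug 0.91 [196. 181. 221. 206.]
bush 0.81 [212. 166. 232. 187.]
bush 0.55 [330. 211. 464. 260.]
spacer 0.83 [183. 204. 207. 222.]
tube 0.71 [255. 208. 277. 232.]
tube 0.62 [233. 179. 249. 204.]
petri 0.71 [329. 208. 462. 264.]
petri 0.68 [283. 269. 327. 302.]
{'time': 0.65, 'joint_pos': array([-0.04168997,  0.70646744, -0.02760647,  1.48461032,  0.02200274,
        0.95089918, -0.0754998 ]), 'qd': array([ 0.00100231,  0.0002814 , -0.00145527,  0.00242104, -0.00149555,
       -0.00025174,  0.00026458]), 'joint_torque': array([ 1.49997475e-03, -8.82830930e+01,  1.23453688e+00, -2.36356026e+01,
        1.71205908e-02,  1.65838072e-03, -4.79693801e-05]), 'ee_pos': array([ 5.74971825e-01, -6.24149169e-07,  2.31284200e-01]), 'tool_rot': array([-3.14151050e+00, -5.92610475e-06,  1.57077323e+00]), 'wrist_force': array([ 0.26849464, -0.17860195, -0.65766136]), 'torque': array([0.03025308, 0.02112045, 0.04287512]), 'grip_force': 0.0, 'finger_gap': 0.08505173291551284}
```

View pics/s0.png

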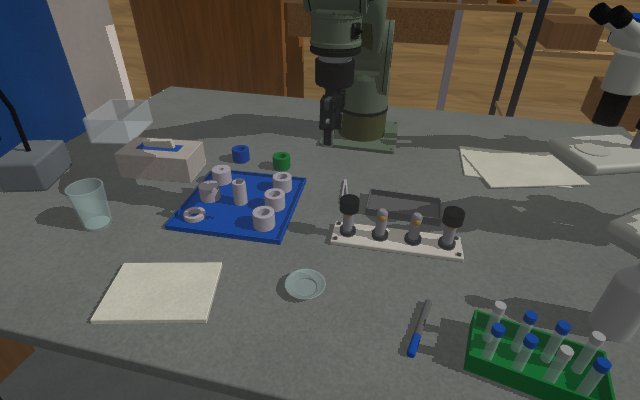

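View pics/d0.png

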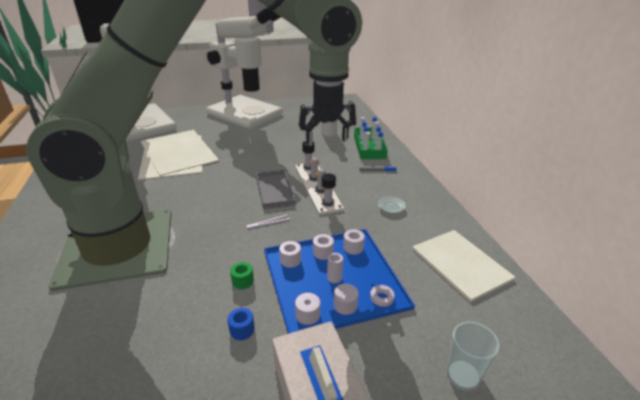

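Scene and side agree: three bored collars in the tray column nearest the base (scene ≈ (282,182), (274,200), (263,218)). Caps sit on the two end spigots (349,204) and (453,215), with the grey dish behind the base at (403,205). The plug, bush, spacer and tube are on the left of the tray, and the blue and green look-alikes are outside it.

```bash
python3 - <<'E'
from h import *
for c in('scene','side','wrist'):
  snap(c)
  for n,z in(('collar0',.025),('cap0',.093),('dish',.01),('base',.01),('tube',.037),('bush',.025),('plug',.025)):
    for m in manip.masks_of(c,n):
        b=m['bbox'];
        ys,xs=np.nonzero(m['pixels'])
        if len(xs)<20: continue
        print(c,n,round(m['conf'],2),np.round(b),'c',np.round(px2w(c,(b[0]+b[2])/2,(b[1]+b[3])/2,z)[:2],3),np.round(px2w(c,xs.mean(),ys.mean(),z)[:2],3))
# dish/base quad from scene
for n,z in(('base',.012),('dish',.022)):
  m=manip.masks_of('scene',n)[0]['pixels'].astype(np.uint8)
  q=cv2.boxPoints(cv2.minAreaRect(np.argwhere(m)[:,::-1].astype(np.float32)))
  print(n,[np.round(px2w('scene',u,v,z)[:2],3) for u,v in q])
E
```

```text
scene collar0 0.76 [254. 206. 275. 232.] c [ 0.614 -0.154] [ 0.613 -0.158]
scene collar0 0.66 [273. 151. 287. 172.] c [ 0.324 -0.209] [ 0.323 -0.206]
scene collar0 0.61 [270. 173. 292. 194.] c [ 0.447 -0.166] [ 0.433 -0.166]
scene collar0 0.61 [267. 188. 284. 213.] c [ 0.53  -0.155] [ 0.522 -0.159]
scene collar0 0.5 [233. 147. 250. 164.] c [ 0.314 -0.341] [ 0.308 -0.347]
scene collar0 0.41 [441. 205. 469. 226.] c [0.484 0.299] [0.49  0.293]
scene cap0 0.78 [337. 194. 361. 214.] c [0.598 0.048] [0.6   0.048]
scene cap0 0.56 [441. 206. 467. 228.] c [0.59  0.276] [0.59  0.275]
scene dish 0.86 [364. 190. 444. 229.] c [0.468 0.176] [0.45  0.176]
scene dish 0.3 [254. 206. 277. 232.] c [ 0.595 -0.16 ] [ 0.592 -0.166]
scene base 0.81 [330. 206. 466. 266.] c [0.581 0.166] [0.589 0.167]
scene base 0.37 [340. 193. 360. 215.] c [0.476 0.035] [0.477 0.033]
scene tube 0.62 [230. 179. 252. 205.] c [ 0.532 -0.249] [ 0.531 -0.253]
scene tube 0.43 [331. 211. 464. 261.] c [0.616 0.164] [0.623 0.165]
scene bush 0.61 [216. 164. 233. 189.] c [ 0.45  -0.336] [ 0.444 -0.348]
scene plug 0.64 [199. 178. 222. 
[... 1445 characters left out ...]
8 0.047] [0.597 0.048]
wrist dish 0.96 [133.   0. 250.  98.] c [0.45  0.119] [0.45  0.122]
wrist dish 0.29 [295.   0. 380. 156.] c [0.594 0.092] [0.592 0.106]
wrist dish 0.28 [320. 105. 374. 160.] c [0.604 0.038] [0.603 0.037]
wrist base 0.67 [291.   2. 380. 157.] c [0.592 0.091] [0.592 0.106]
wrist tube 0.8 [266. 340. 300. 383.] c [ 0.529 -0.242] [ 0.532 -0.241]
wrist tube 0.69 [295.   0. 380. 158.] c [0.592 0.091] [0.591 0.104]
wrist bush 0.6 [228. 390. 241. 396.] c [ 0.461 -0.307] [ 0.459 -0.309]
base [array([0.654, 0.016]), array([ 0.477, -0.006]), array([0.472, 0.338]), array([0.64, 0.31])]
dish [array([0.532, 0.079]), array([0.4  , 0.073]), array([0.407, 0.278]), array([0.534, 0.263])]
```

View pics/w0.png

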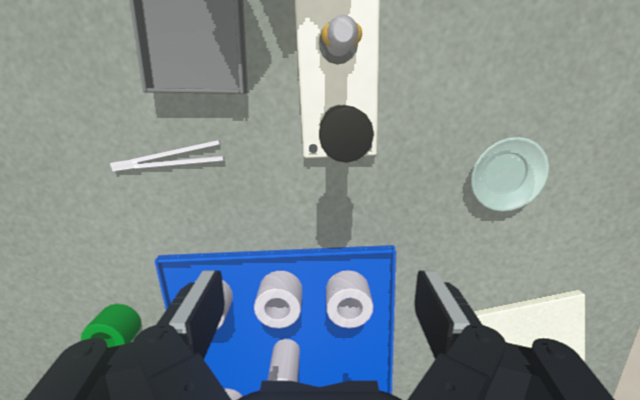

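Call:
{"op": "send_rows", "data": {
  "grip": [0.8, 0.8, 0.8, 0.8, 0.8, 0.8, 0.8, 0.8],
  "dp": [
    [1.6, 0.8, 0],
    [1.6, 0.8, 0],
    [1.6, 0.7, 0],
    [0, 0, 2],
    [0, 0, 2],
    [0, 0, 2],
    [0, 0, 1],
    [0, 0, 0]
  ],
  "angular": [
    [0, 0, 0],
    [0, 0, 0],
    [0, 0, 0],
    [0, 0, 0],
    [0, 0, 0],
    [0, 0, 0],
    [0, 0, 0],
    [0, 0, 0]
  ],
  "force": 40
}}

```text
time: 2.75
ee_pos: [0.5976, 0.048, 0.1604]
tool_rot: [-3.14, 0.0, 1.571]
wrist_force: [0.9, 0.7, 0.6]
finger_gap: 0.0682
grip_force: 0.0
```

```bash
python3 - <<'E'
from h import *
snap('wrist','w1.png')
for n,z in(('cap0',.108),('dish',.022)):
    for m in manip.masks_of('wrist',n):
        ys,xs=np.nonzero(m['pixels']);b=m['bbox']
        print(n,round(m['conf'],2),np.round(b),np.round(px2w('wrist',xs.mean(),ys.mean(),z)[:2],4),[np.round(px2w('wrist',b[i],b[j],z)[:2],3) for i,j in((0,1),(2,3))])
E
```

```text
cap0 0.82 [283. 183. 353. 258.] [0.5969 0.0531] [array([0.577, 0.077]), array([0.62 , 0.027])]
dish 0.89 [ 57.   0. 209. 155.] [0.456  0.1408] [array([0.407, 0.192]), array([0.506, 0.078])]
```

View pics/w1.png

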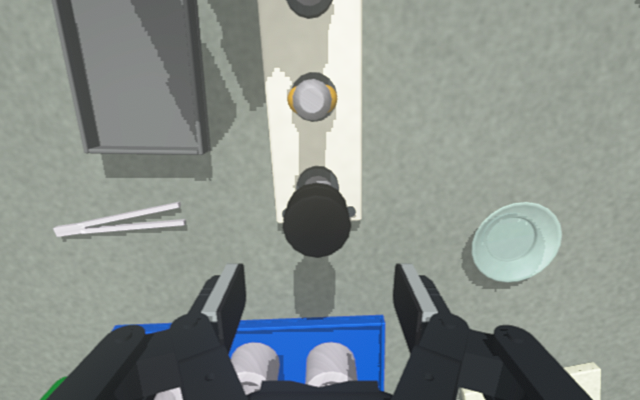

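The cap sits at (316,220), centred between the fingers. The spigot 1 tip is at (311,99) and the near-right dish corner at (208,155). Next I descend and grip the cap.

Call:
{"op": "send_rows", "data": {
  "grip": [0.8, 0.8, 0.8, 0.8, 0.8, 0, 0, 0, 0, 0, 0, 0],
  "dp": [
    [0.1, 0.1, 2],
    [0, 0, 2],
    [0, 0, 2],
    [0, 0, 1.9],
    [0, 0, 0],
    [0, 0, 0],
    [0, 0, 0],
    [0, 0, 0],
    [0, 0, 0],
    [0, 0, 0],
    [0, 0, 0],
    [0, 0, 0]
  ],
  "angular": [
    [0, 0, 0],
    [0, 0, 0],
    [0, 0, 0],
    [0, 0, 0],
    [0, 0, 0],
    [0, 0, 0],
    [0, 0, 0],
    [0, 0, 0],
    [0, 0, 0],
    [0, 0, 0],
    [0, 0, 0],
    [0, 0, 0]
  ],
  "force": 40
}}

```text
time: 4.1
ee_pos: [0.5995, 0.049, 0.0838]
tool_rot: [3.14, -0.0, 1.571]
wrist_force: [-2.6, 0.6, 6.4]
finger_gap: 0.043
grip_force: 39.6
```

```bash
python3 - <<'E'
from h import *
# tips from w1 picture: rebuild pose of the wrist camera then (pure translation since)
P=manip.camera_params('wrist');V=np.array(P['view']).copy()
c=-V[:3,:3].T@V[:3,3]; s=manip.read_state()
c=c-s['ee_pos']+np.array([.5976,.048,.1604]);V[:3,3]=-V[:3,:3]@c
Q={'K':P['K'],'view':V}
for n,u,v,z in(('tip1',312,100,.088),('dishNR',208,153,.022),('dishNL',82,153,.022),('dishFR',193,0,.022),('baseNL',276,222,.012),('baseNR',361,220,.012)):print(n,px2w('wrist',u,v,z,Q).round(4))
print(s['ee_pos'],s['finger_gap'],s['grip_force'],s['wrist_force'])
E
```

```text
tip1 [0.5935 0.1242 0.088 ]
dishNR [0.5054 0.0797 0.022 ]
dishNL [0.4006 0.0798 0.022 ]
dishFR [0.5066 0.1913 0.022 ]
baseNL [0.5581 0.0135 0.012 ]
baseNR [0.6367 0.0154 0.012 ]
[0.59945491 0.04904662 0.08381511] 0.04296533738497367 39.64711694080879 [-2.61868282  0.64933689  6.37952695]
```

Call:
{"op": "send_rows", "data": {
  "grip": [0, 0, 0, 0, 0, 0, 0, 0, 0, 0, 0, 0, 0, 0, 0, 0, 0],
  "dp": [
    [0, 0, -1.5],
    [0, 0, -2],
    [0, 0, -2.5],
    [1.5, -2.6, 0],
    [1.7, -3, 0],
    [1.7, -3, 0],
    [1.7, -3, 0],
    [1.5, -3, 0],
    [0, 0, 0],
    [0, 0, 2.5],
    [0, 0, 2.5],
    [0, 0, 2.5],
    [0, 0, 2],
    [0, 0, 1.5],
    [0, 0, 1],
    [0, 0, 0],
    [0, 0, 0]
  ],
  "angular": [
    [0, 0, 0],
    [0, 0, 0],
    [0, 0, 0],
    [0, 0, 0],
    [0, 0, 0],
    [0, 0, 0],
    [0, 0, 0],
    [0, 0, 0],
    [0, 0, 0],
    [0, 0, 0],
    [0, 0, 0],
    [0, 0, 0],
    [0, 0, 0],
    [0, 0, 0],
    [0, 0, 0],
    [0, 0, 0],
    [0, 0, 0]
  ]
}}

```text
time: 5.8
ee_pos: [0.4534, 0.1301, 0.023]
tool_rot: [3.141, -0.0, 1.571]
wrist_force: [-0.1, 0.7, -0.3]
finger_gap: 0.0428
grip_force: 40.8
```

Call:
{"op": "send_rows", "data": {
  "grip": [0, 0, 0, 0.6, 0.6, 0.6, 0.6, 0.6, 0.6, 0.6, 0.6, 0.6],
  "dp": [
    [0, 0, 0.6],
    [0, 0, 0.4],
    [0, 0, 0],
    [0, 0, 0],
    [0, 0, 0],
    [0, 0, 0],
    [0, 0, -1],
    [0, 0, -2],
    [0, 0, -3],
    [0, 0, -3],
    [0, 0, -3],
    [0, 0, -2]
  ],
  "angular": [
    [0, 0, 0],
    [0, 0, 0],
    [0, 0, 0],
    [0, 0, 0],
    [0, 0, 0],
    [0, 0, 0],
    [0, 0, 0],
    [0, 0, 0],
    [0, 0, 0],
    [0, 0, 0],
    [0, 0, 0],
    [0, 0, 0]
  ]
}}

```text
time: 7.0
ee_pos: [0.4531, 0.13, 0.1549]
tool_rot: [3.14, -0.001, 1.571]
wrist_force: [-0.2, -0.6, 0.1]
finger_gap: 0.0511
grip_force: 0.0
```

Call:
{"op": "send_rows", "data": {
  "grip": [0.8, 0.8, 0.8, 0.8, 0.8, 0.8, 0.8, 0.8],
  "dp": [
    [2, 2, -1],
    [2, 2, -1],
    [2, 2, 0],
    [2, 2, 0],
    [2, 2, 0],
    [2, 2, 0],
    [2, 1.8, 0],
    [0, 0, 0]
  ],
  "angular": [
    [0, 0, 0],
    [0, 0, 0],
    [0, 0, 0],
    [0, 0, 0],
    [0, 0, 0],
    [0, 0, 0],
    [0, 0, 0],
    [0, 0, 0]
  ]
}}

```text
time: 7.8
ee_pos: [0.5915, 0.2722, 0.1724]
tool_rot: [3.142, -0.001, 1.573]
wrist_force: [-0.8, -0.2, -0.7]
finger_gap: 0.0683
grip_force: 0.0
```

```bash
python3 - <<'E'
from h import *
print(manip.read_state()['ee_pos'])
snap('wrist','w2.png')
for n,z in(('cap0',.108),):
    for m in manip.masks_of('wrist',n):
        b=m['bbox'];print(n,round(m['conf'],2),np.round(b),[np.round(px2w('wrist',b[i],b[j],z)[:2],4) for i,j in((0,3),(2,3))])
E
```

```text
[0.59151919 0.27221789 0.17237719]
cap0 0.92 [280. 174. 348. 245.] [array([0.5645, 0.2527]), array([0.61  , 0.2527])]
cap0 0.84 [161. 292. 198. 329.] [array([0.4738, 0.184 ]), array([0.5009, 0.184 ])]
```

View pics/w2.png

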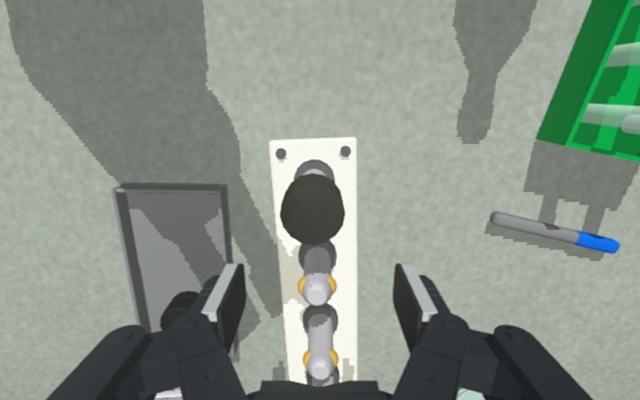

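The second cap is at (313,208). Cap 0 lies in the dish at about (180,310), and tips 2 and 1 are bare at (317,287) and (322,361). Next I grip the second cap.

Call:
{"op": "send_rows", "data": {
  "grip": [0.8, 0.8, 0.8, 0.8, 0.8, 0.8, 0, 0, 0, 0, 0, 0, 0],
  "dp": [
    [0.3, -0.3, 2],
    [0, 0, 2],
    [0, 0, 2],
    [0, 0, 2],
    [0, 0, 1],
    [0, 0, 0],
    [0, 0, 0],
    [0, 0, 0],
    [0, 0, 0],
    [0, 0, 0],
    [0, 0, 0],
    [0, 0, 0],
    [0, 0, 0]
  ],
  "angular": [
    [0, 0, 0],
    [0, 0, 0],
    [0, 0, 0],
    [0, 0, 0],
    [0, 0, 0],
    [0, 0, 0],
    [0, 0, 0],
    [0, 0, 0],
    [0, 0, 0],
    [0, 0, 0],
    [0, 0, 0],
    [0, 0, 0],
    [0, 0, 0]
  ]
}}

```text
time: 9.2
ee_pos: [0.5884, 0.2731, 0.0837]
tool_rot: [3.14, -0.001, 1.571]
wrist_force: [-2.2, -1.4, 7.0]
finger_gap: 0.0427
grip_force: 39.7
```

```bash
python3 - <<'E'
from h import *
P=manip.camera_params('wrist');V=np.array(P['view']).copy()
c=-V[:3,:3].T@V[:3,3]; s=manip.read_state()
c=c-s['ee_pos']+np.array([.5915,.2722,.1724]);V[:3,3]=-V[:3,:3]@c
Q={'K':P['K'],'view':V}
for n,u,v,z in(('tip1',321.5,362,.088),('tip2',316.5,289,.088),('dishFL',118,187,.022),('dishFR',226,187,.022),('baseFL',271,141,.012),('baseFR',355,138,.012)):print(n,px2w('wrist',u,v,z,Q).round(4))
print(s['ee_pos'],s['finger_gap'],s['grip_force'],s['wrist_force'])
E
```

```text
tip1 [0.5937 0.1364 0.088 ]
tip2 [0.5896 0.2078 0.088 ]
dishFL [0.4112 0.271  0.022 ]
dishFR [0.5082 0.2709 0.022 ]
baseFL [0.5491 0.3105 0.012 ]
baseFR [0.6237 0.3131 0.012 ]
[0.58839198 0.27307891 0.08370073] 0.04274902990035045 39.73574244861993 [-2.24411777 -1.35050373  6.97854414]
```

Call:
{"op": "send_rows", "data": {
  "grip": [0, 0, 0, 0, 0, 0, 0, 0, 0, 0, 0, 0, 0, 0, 0, 0, 0, 0],
  "dp": [
    [0, 0, -1.5],
    [0, 0, -2],
    [0, 0, -3],
    [-1, -2.1, 0],
    [-1.2, -2.8, 0],
    [-1.2, -2.8, 0],
    [-1.2, -2.8, 0],
    [-1.2, -2.6, 0],
    [0, 0, 0],
    [0, 0, 2.5],
    [0, 0, 2.5],
    [0, 0, 2.5],
    [0, 0, 2.5],
    [0, 0, 2],
    [0, 0, 1],
    [0, 0, 0.4],
    [0, 0, 0],
    [0, 0, 0]
  ],
  "angular": [
    [0, 0, 0],
    [0, 0, 0],
    [0, 0, 0],
    [0, 0, 0],
    [0, 0, 0],
    [0, 0, 0],
    [0, 0, 0],
    [0, 0, 0],
    [0, 0, 0],
    [0, 0, 0],
    [0, 0, 0],
    [0, 0, 0],
    [0, 0, 0],
    [0, 0, 0],
    [0, 0, 0],
    [0, 0, 0],
    [0, 0, 0],
    [0, 0, 0]
  ]
}}

```text
time: 11.0
ee_pos: [0.4574, 0.2152, 0.0142]
tool_rot: [3.141, -0.001, 1.571]
wrist_force: [-0.0, -0.3, 0.1]
finger_gap: 0.0426
grip_force: 40.8
```

Now release, rise and travel over the base centre for a look at the dish and spigots.

Call:
{"op": "send_rows", "data": {
  "grip": [0, 0.6, 0.6, 0.6, 0.6, 0.6, 0.6, 0.6, 0.6, 0.6, 0.6],
  "dp": [
    [0, 0, 0.1],
    [0, 0, 0],
    [0, 0, 0],
    [0, 0, 0],
    [0, 0, -1],
    [0, 0, -2],
    [0, 0, -3],
    [0, 0, -3],
    [0, 0, -3],
    [0, 0, -3],
    [0, 0, 0]
  ],
  "angular": [
    [0, 0, 0],
    [0, 0, 0],
    [0, 0, 0],
    [0, 0, 0],
    [0, 0, 0],
    [0, 0, 0],
    [0, 0, 0],
    [0, 0, 0],
    [0, 0, 0],
    [0, 0, 0],
    [0, 0, 0]
  ]
}}

```text
time: 12.1
ee_pos: [0.458, 0.2154, 0.1661]
tool_rot: [3.137, -0.002, 1.571]
wrist_force: [0.3, -0.0, -0.9]
finger_gap: 0.0512
grip_force: 0.0
```

Call:
{"op": "send_rows", "data": {
  "grip": [0.8, 0.8, 0.8, 0.8, 0.8, 0.8, 0.8, 0.8, 0.8, 0.8],
  "dp": [
    [-2, 1.7, -2],
    [-2, 1.7, -2],
    [-2, 1.7, -2],
    [-2, 1.7, -1],
    [-2, 1.7, 0],
    [-2, 1.7, 0],
    [-2, 1.7, 0],
    [-2, 1.7, 0],
    [0, 0, 0],
    [0, 0, 0]
  ],
  "angular": [
    [0, 0, 0],
    [0, 0, 0],
    [0, 0, 0],
    [0, 0, 0],
    [0, 0, 0],
    [0, 0, 0],
    [0, 0, 0],
    [0, 0, 0],
    [0, 0, 0],
    [0, 0, 0]
  ]
}}

```text
time: 13.1
ee_pos: [0.5927, 0.0548, 0.2322]
tool_rot: [-3.141, -0.0, 1.57]
wrist_force: [0.6, 1.5, -0.1]
finger_gap: 0.0683
grip_force: 0.0
```

```bash
python3 - <<'E'
from h import *
print(manip.read_state()['ee_pos'])
im=snap('wrist','w3.png')
P=manip.camera_params('wrist')
np.savez('w3.npz',K=P['K'],V=P['view'])
for i,(x,y) in enumerate([(.599,.049),(.5955,.124),(.592,.200),(.588,.275)]): print(i,w2px('wrist',(x,y,.088),P).round(),w2px('wrist',(x,y,.024),P).round())
E
```

```text
[0.59268943 0.05483822 0.23219375]
0 [326. 194.] [325. 176.]
1 [323. 107.] [322. 103.]
2 [318.   0.] [319.  17.]
3 [ 312. -128.] [314. -83.]
```

View pics/w3.png

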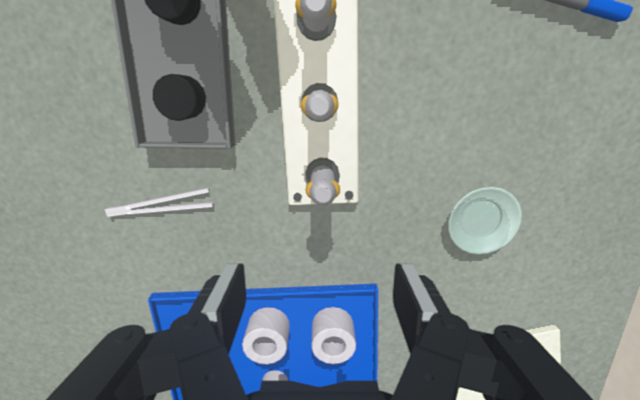

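```bash
python3 - <<'E'
import cv2
im=cv2.imread('pics/w3.png')[0:220,265:375]
cv2.imwrite('pics/c3.png',cv2.resize(im,None,fx=2.7,fy=2.7,interpolation=cv2.INTER_CUBIC)) if 0 else cv2.imwrite('pics/c3.png',cv2.resize(im.transpose(1,0,2)[:, :, :],None,fx=3.6,fy=3.6,interpolation=cv2.INTER_CUBIC))
E
```

```text
(no output)
```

View pics/c3.png

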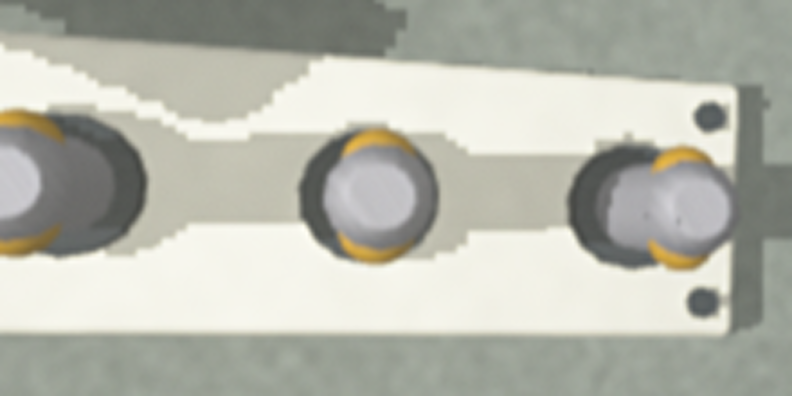

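Crop view: tip tops are at wrist pixels (322,194), (319,106) and (316,4), giving spigots at about (0.596,0.049), (0.593,0.125) and (0.590,0.201). Both caps lie in the dish at (175,5) and (179,96), so I go to the first collar.

Call:
{"op": "send_rows", "data": {
  "grip": [0.8, 0.8, 0.8, 0.8, 0.8, 0.8, 0.8, 0.8, 0.8, 0.8, 0.8],
  "dp": [
    [-2, 0.2, 0],
    [-3, 0.2, 0],
    [-3, 0.3, 0],
    [-3, 0.3, 0],
    [-3, 0.3, 0],
    [-3, 0.3, 1],
    [-2.2, 0.3, 2],
    [-2, 0, 2],
    [0, 0, 2],
    [0, 0, 0],
    [0, 0, 0]
  ],
  "angular": [
    [0, 0, 0],
    [0, 0, 0],
    [0, 0, 0],
    [0, 0, 0],
    [0, 0, 0],
    [0, 0, 0],
    [0, 0, 0],
    [0, 0, 0],
    [0, 0, 0],
    [0, 0, 0],
    [0, 0, 0]
  ]
}}

```text
time: 14.25
ee_pos: [0.6122, -0.1559, 0.163]
tool_rot: [3.141, -0.0, 1.572]
wrist_force: [-0.1, 0.7, 0.2]
finger_gap: 0.0682
grip_force: 0.0
```

```bash
cat > look.py <<'E'
from h import *
import sys
print(manip.read_state()['ee_pos'].round(4))
for c in ('wrist','scene','side'):
    if c in sys.argv[2:]:
        snap(c,sys.argv[1]+c+'.png')
        for m in manip.masks_of(c,'collar0'):
            b=m['bbox']; P=manip.camera_params(c)
            if m['conf']<.4: continue
            ys,xs=np.nonzero(m['pixels'])
            if c=='wrist': # lower edge = near rim of top face
                p=px2w(c,(b[0]+b[2])/2,b[3],.046,P)[:2]+[0,.027]
                print('w',round(m['conf'],2),np.round(b),p.round(4),'w',(px2w(c,b[2],(b[1]+b[3])/2,.046,P)-px2w(c,b[0],(b[1]+b[3])/2,.046,P))[:2].round(4), px2w(c,xs.mean(),ys.mean(),.025,P)[:2].round(4))
            else: print(c,round(m['conf'],2),px2w(c,xs.mean(),ys.mean(),.025,P)[:2].round(4))
E
python3 look.py a wrist
```

```text
[ 0.6122 -0.1559  0.163 ]
w 0.81 [  0. 331.  61. 400.] [ 0.3205 -0.3458] w [ 0.0592 -0.0001] [ 0.3073 -0.3458]
w 0.74 [285. 154. 352. 228.] [ 0.6122 -0.1566] w [0.054 0.   ] [ 0.6106 -0.1594]
w 0.74 [  0. 208.  44. 272.] [ 0.3539 -0.1982] w [ 0.0366 -0.    ] [ 0.3387 -0.2023]
w 0.73 [179. 155. 256. 230.] [ 0.5283 -0.1585] w [0.0621 0.    ] [ 0.5249 -0.159 ]
w 0.68 [ 72. 166. 158. 236.] [ 0.4417 -0.1636] w [0.0698 0.    ] [ 0.436  -0.1661]
```

View pics/awrist.png

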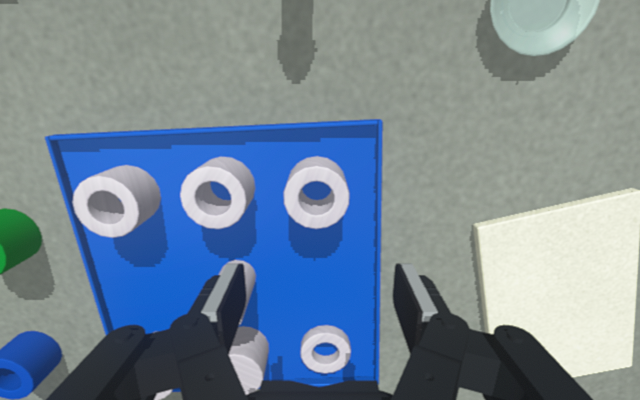

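All three collars have wide bores: (317,193), (217,193), (105,202). The gripper is above the right-hand one, so I descend and grip it.

Call:
{"op": "send_rows", "data": {
  "grip": [0.8, 0.8, 0.8, 0.8, 0.8, 0.8, 0.8, 0, 0, 0, 0, 0, 0],
  "dp": [
    [-0.1, 0, 2.5],
    [0, 0, 3],
    [0, 0, 3],
    [0, 0, 3],
    [0, 0, 2.5],
    [0, 0, 1.2],
    [0, 0, 0],
    [0, 0, 0],
    [0, 0, 0],
    [0, 0, 0],
    [0, 0, 0],
    [0, 0, 0],
    [0, 0, 0]
  ],
  "angular": [
    [0, 0, 0],
    [0, 0, 0],
    [0, 0, 0],
    [0, 0, 0],
    [0, 0, 0],
    [0, 0, 0],
    [0, 0, 0],
    [0, 0, 0],
    [0, 0, 0],
    [0, 0, 0],
    [0, 0, 0],
    [0, 0, 0],
    [0, 0, 0]
  ],
  "force": 90
}}

```text
time: 15.65
ee_pos: [0.6128, -0.1581, 0.0122]
tool_rot: [3.139, 0.0, 1.571]
wrist_force: [-1.8, 0.6, 9.4]
finger_gap: 0.0513
grip_force: 94.8
```

Call:
{"op": "send_rows", "data": {
  "grip": [0, 0, 0, 0, 0, 0, 0, 0, 0, 0, 0, 0, 0, 0, 0, 0, 0, 0, 0, 0],
  "dp": [
    [0, 0, -1],
    [0, 0, -2],
    [0, 0, -3],
    [0, 0, -3],
    [0, 0, -3],
    [0, 0, -3],
    [1.5, -0.2, 0],
    [3, -0.2, 0],
    [3, -0.2, 0],
    [3, -0.2, 0],
    [3, -0.2, 0],
    [3, -0.2, 0],
    [3, -0.2, 0],
    [3, -0.2, 0],
    [3, -0.2, 0],
    [3, -0.2, 0],
    [3, -0.2, 0],
    [3, 0, 0],
    [1.3, 0, 0],
    [0, 0, 0]
  ],
  "angular": [
    [0, 0, 0],
    [0, 0, 0],
    [0, 0, 0],
    [0, 0, 0],
    [0, 0, 0],
    [0, 0, 0],
    [0, 0, 0],
    [0, 0, 0],
    [0, 0, 0],
    [0, 0, 0],
    [0, 0, 0],
    [0, 0, 0],
    [0, 0, 0],
    [0, 0, 0],
    [0, 0, 0],
    [0, 0, 0],
    [0, 0, 0],
    [0, 0, 0],
    [0, 0, 0],
    [0, 0, 0]
  ]
}}

```text
time: 17.65
ee_pos: [0.5892, 0.2024, 0.1604]
tool_rot: [-3.141, -0.001, 1.574]
wrist_force: [0.1, 0.5, -2.3]
finger_gap: 0.0513
grip_force: 94.2
```

Call:
{"op": "send_rows", "data": {
  "grip": [0, 0, 0],
  "dp": [
    [1, 0, 1.5],
    [0, 0, 1],
    [0, 0, 0]
  ],
  "angular": [
    [0, 0, 0],
    [0, 0, 0],
    [0, 0, 0]
  ]
}}

```text
time: 17.95
ee_pos: [0.5892, 0.2092, 0.1332]
tool_rot: [-3.139, 0.001, 1.57]
wrist_force: [0.0, -0.8, -2.1]
finger_gap: 0.0514
grip_force: 94.2
```

```bash
python3 - <<'E'
from h import *
s=manip.read_state();print(s['ee_pos'],s['finger_gap'],s['grip_force'])
a=snap('wrist'); b=snap('side'); c=snap('scene')
P=manip.camera_params('side')
u,v=w2px('side',(.5905,.2,.09)).astype(int)
u2,v2=w2px('scene',(.5905,.2,.09)).astype(int)
B=cv2.resize(b[v-50:v+50,u-66:u+66],(400,300)); C=cv2.resize(c[v2-50:v2+50,u2-66:u2+66],(400,300))
A=cv2.resize(a,(480,300))
cv2.imwrite('pics/b.png',np.vstack([np.hstack([B,C]),np.hstack([A,np.zeros((300,320,3),np.uint8)])])[:,:,::-1])
E
```

```text
[0.58919113 0.20918748 0.13322835] 0.051447682011744114 94.207691088086
```

View pics/b.png

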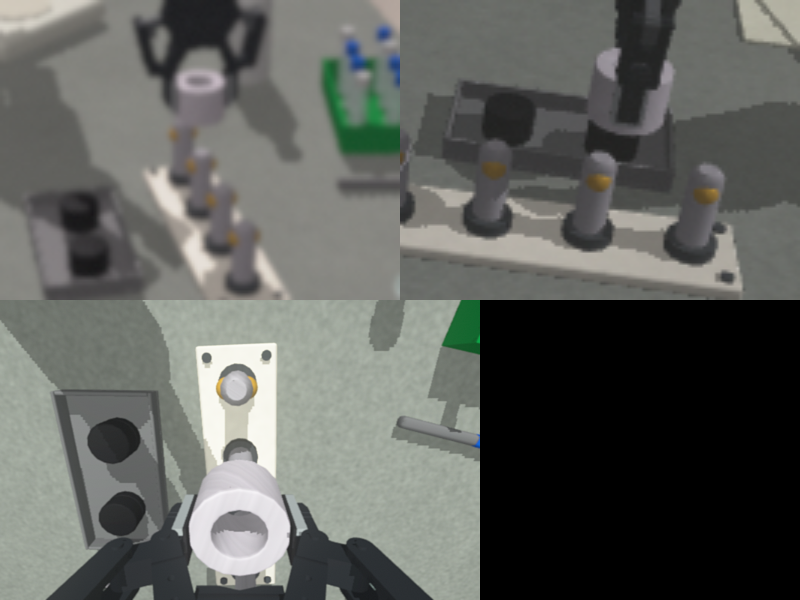

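```bash
python3 -c "
from h import *
print(px2w('wrist',314.7,115.5,.088), px2w('wrist',314.7,114,.088))"
```

```text
[0.58786691 0.27836906 0.088     ] [0.58787105 0.27915732 0.088     ]
```

The collar is held square. The caps are in the dish, and spigot 2 is just nearer the robot base than the collar (y about 8 mm too far). I correct that, then descend to the balls.

Call:
{"op": "send_rows", "data": {
  "grip": [0, 0, 0, 0, 0, 0, 0, 0],
  "dp": [
    [-0.8, 0.1, 0],
    [0, 0, 0],
    [0, 0, 1],
    [0, 0, 1],
    [0, 0, 1],
    [0, 0, 0.7],
    [0, 0, 0.5],
    [0, 0, 0]
  ],
  "angular": [
    [0, 0, 0],
    [0, 0, 0],
    [0, 0, 0],
    [0, 0, 0],
    [0, 0, 0],
    [0, 0, 0],
    [0, 0, 0],
    [0, 0, 0]
  ]
}}

```text
time: 18.9
ee_pos: [0.5907, 0.2019, 0.0925]
tool_rot: [-3.141, 0.0, 1.571]
wrist_force: [0.6, -0.9, -1.6]
finger_gap: 0.0513
grip_force: 94.2
```

No contact force yet, so I continue down onto the balls.

Call:
{"op": "send_rows", "data": {
  "grip": [0, 0, 0, 0, 0],
  "dp": [
    [0, 0, 0.3],
    [0, 0, 0.3],
    [0, 0, 0.3],
    [0, 0, 0.3],
    [0, 0, 0]
  ],
  "angular": [
    [0, 0, 0],
    [0, 0, 0],
    [0, 0, 0],
    [0, 0, 0],
    [0, 0, 0]
  ]
}}

```text
time: 19.4
ee_pos: [0.5905, 0.201, 0.081]
tool_rot: [-3.14, 0.001, 1.57]
wrist_force: [-2.4, -5.9, -0.8]
finger_gap: 0.0513
grip_force: 94.4
```

Call:
{"op": "send_rows", "data": {
  "grip": [0, 0, 0, 0, 0],
  "dp": [
    [-0.1, 0, 0],
    [-0.1, 0, 0],
    [0, 0, 0.3],
    [0, 0, 0.3],
    [0, 0, 0]
  ],
  "angular": [
    [0, 0, 0],
    [0, 0, 0],
    [0, 0, 0],
    [0, 0, 0],
    [0, 0, 0]
  ]
}}

```text
time: 19.9
ee_pos: [0.5906, 0.2001, 0.0749]
tool_rot: [-3.141, 0.0, 1.571]
wrist_force: [-2.6, -0.1, -5.7]
finger_gap: 0.0514
grip_force: 94.8
```

Call:
{"op": "send_rows", "data": {
  "grip": [0, 0, 0, 0, 0, 0, 0, 0],
  "dp": [
    [0, 0, 0.5],
    [0, 0, 0.7],
    [0, 0, 0.7],
    [0, 0, 0.7],
    [0, 0, 0.7],
    [0, 0, 0.5],
    [0, 0, 0],
    [0, 0, 0]
  ],
  "angular": [
    [0, 0, 0],
    [0, 0, 0],
    [0, 0, 0],
    [0, 0, 0],
    [0, 0, 0],
    [0, 0, 0],
    [0, 0, 0],
    [0, 0, 0]
  ]
}}

```text
time: 20.7
ee_pos: [0.5905, 0.1997, 0.0366]
tool_rot: [-3.14, 0.001, 1.571]
wrist_force: [-2.9, -1.0, -13.2]
finger_gap: 0.0516
grip_force: 96.3
```

```bash
cat > v.py <<'E'
from h import *
import sys
x,y=float(sys.argv[2]),float(sys.argv[3])
s=manip.read_state();print(s['ee_pos'].round(4),s['finger_gap'],s['wrist_force'].round(1))
o=[]
for c in('side','scene'):
    a=snap(c);u,v=w2px(c,(x,y,.06)).astype(int)
    o.append(cv2.resize(a[v-50:v+50,u-66:u+66],(400,300)))
cv2.imwrite('pics/'+sys.argv[1],np.hstack(o)[:,:,::-1])
E
python3 v.py v1.png .59 .2
```

```text
[0.5905 0.1997 0.0366] 0.05155276756884722 [ -2.9  -1.  -13.2]
```

View pics/v1.png

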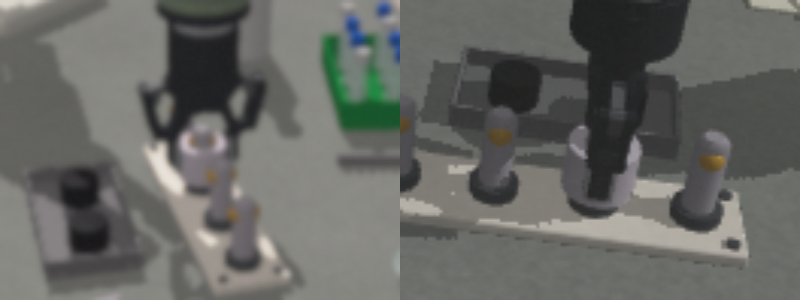

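The collar is nearly on the shoulder, with the balls around its top, so I push the last few mm until it seats.

Call:
{"op": "send_rows", "data": {
  "grip": [0, 0, 0, 0, 0],
  "dp": [
    [0, 0, 0.2],
    [0, 0, 0.2],
    [0, 0, 0.2],
    [0, 0, 0],
    [0, 0, 0]
  ],
  "angular": [
    [0, 0, 0],
    [0, 0, 0],
    [0, 0, 0],
    [0, 0, 0],
    [0, 0, 0]
  ]
}}

```text
time: 21.3
ee_pos: [0.5917, 0.2004, 0.0322]
tool_rot: [3.14, -0.001, 1.571]
wrist_force: [-3.2, -0.3, 6.4]
finger_gap: 0.0515
grip_force: 98.4
```

Call:
{"op": "send_rows", "data": {
  "grip": [0, 0, 0, 0.75, 0.75, 0.75, 0.75, 0.75, 0.75, 0.75, 0.75, 0.75, 0.75],
  "dp": [
    [0, 0, 0.15],
    [0, 0, 0.1],
    [0, 0, 0],
    [0, 0, 0],
    [0, 0, 0],
    [0, 0, 0],
    [0, 0, -1],
    [0, 0, -2],
    [0, 0, -3],
    [0, 0, -3],
    [0, 0, -3],
    [0, 0, -1],
    [0, 0, 0]
  ],
  "angular": [
    [0, 0, 0],
    [0, 0, 0],
    [0, 0, 0],
    [0, 0, 0],
    [0, 0, 0],
    [0, 0, 0],
    [0, 0, 0],
    [0, 0, 0],
    [0, 0, 0],
    [0, 0, 0],
    [0, 0, 0],
    [0, 0, 0],
    [0, 0, 0]
  ]
}}

```text
time: 22.6
ee_pos: [0.5916, 0.2002, 0.1604]
tool_rot: [3.139, -0.001, 1.571]
wrist_force: [0.0, -0.7, 0.1]
finger_gap: 0.0639
grip_force: 0.0
```

```bash
python3 v.py v2.png .59 .2; python3 look.py d scene side
```

```text
[0.5916 0.2002 0.1604] 0.06389276013729925 [ 0.  -0.7  0.1]
[0.5907 0.1999 0.1581]
scene 0.85 [ 0.5276 -0.158 ]
scene 0.81 [ 0.4317 -0.1657]
scene 0.8 [0.5747 0.2027]
scene 0.76 [ 0.3068 -0.347 ]
scene 0.58 [ 0.3196 -0.2065]
side 0.87 [ 0.4383 -0.164 ]
side 0.86 [ 0.5263 -0.1543]
side 0.79 [ 0.2973 -0.3526]
side 0.6 [ 0.3118 -0.2108]
side 0.59 [ 0.5308 -0.3397]
side 0.53 [0.5963 0.2363]
```

View pics/v2.png

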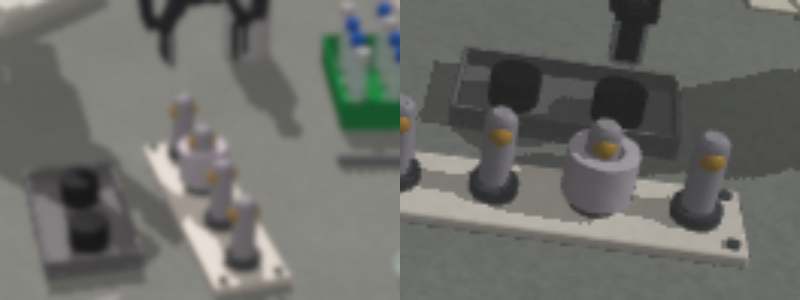

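Collar 1 is home, with the balls showing above its top. The other two collars have not moved, so I go to the next at (0.527,-0.158).

Call:
{"op": "send_rows", "data": {
  "grip": [0.8, 0.8, 0.8, 0.8, 0.8, 0.8, 0.8, 0.8, 0.8, 0.8, 0.8, 0.8, 0.8, 0.8, 0.8],
  "dp": [
    [-1, 0, 0],
    [-3, -0.5, 0],
    [-3, -0.6, 0],
    [-3, -0.6, 0],
    [-3, -0.6, 0],
    [-3, -0.6, 0],
    [-3, -0.6, 0],
    [-3, -0.6, 0],
    [-3, -0.6, 0],
    [-3, -0.6, 0],
    [-3, -0.6, 0],
    [-3, -0.6, 0],
    [-1.8, -0.5, 0],
    [0, 0, 0],
    [0, 0, 0]
  ],
  "angular": [
    [0, 0, 0],
    [0, 0, 0],
    [0, 0, 0],
    [0, 0, 0],
    [0, 0, 0],
    [0, 0, 0],
    [0, 0, 0],
    [0, 0, 0],
    [0, 0, 0],
    [0, 0, 0],
    [0, 0, 0],
    [0, 0, 0],
    [0, 0, 0],
    [0, 0, 0],
    [0, 0, 0]
  ]
}}

```text
time: 24.4
ee_pos: [0.5207, -0.1582, 0.1587]
tool_rot: [-3.141, -0.0, 1.57]
wrist_force: [0.6, 0.4, 0.5]
finger_gap: 0.0683
grip_force: 0.0
```

```bash
python3 look.py e wrist
```

```text
[ 0.5207 -0.1582  0.1587]
w 0.9 [ 45. 206. 131. 280.] [ 0.3216 -0.204 ] w [0.0709 0.    ] [ 0.3138 -0.2063]
w 0.85 [180. 163. 255. 237.] [ 0.4373 -0.1634] w [0.059 0.   ] [ 0.436  -0.1657]
w 0.82 [289. 156. 361. 231.] [ 0.526  -0.1581] w [0.0565 0.    ] [ 0.5269 -0.1581]
w 0.65 [ 72. 336. 104. 372.] [ 0.2987 -0.3058] w [0.0301 0.    ] [ 0.2881 -0.3251]
```

Call:
{"op": "send_rows", "data": {
  "grip": [0.8, 0.8, 0.8, 0.8, 0.8, 0.8, 0.8, 0, 0, 0, 0, 0, 0],
  "dp": [
    [0, 0.5, 2],
    [0, 0, 3],
    [0, 0, 3],
    [0, 0, 3],
    [0, 0, 2.5],
    [0, 0, 1.2],
    [0, 0, 0],
    [0, 0, 0],
    [0, 0, 0],
    [0, 0, 0],
    [0, 0, 0],
    [0, 0, 0],
    [0, 0, 0]
  ],
  "angular": [
    [0, 0, 0],
    [0, 0, 0],
    [0, 0, 0],
    [0, 0, 0],
    [0, 0, 0],
    [0, 0, 0],
    [0, 0, 0],
    [0, 0, 0],
    [0, 0, 0],
    [0, 0, 0],
    [0, 0, 0],
    [0, 0, 0],
    [0, 0, 0]
  ],
  "force": 90
}}

```text
time: 25.8
ee_pos: [0.5264, -0.1579, 0.0134]
tool_rot: [3.14, 0.0, 1.571]
wrist_force: [-1.8, 2.2, 6.4]
finger_gap: 0.0525
grip_force: 93.8
```

Call:
{"op": "send_rows", "data": {
  "grip": [0, 0, 0, 0, 0, 0, 0, 0, 0, 0, 0, 0, 0, 0, 0, 0, 0],
  "dp": [
    [0, 0, -1],
    [0, 0, -2],
    [0, 0, -3],
    [0, 0, -3],
    [0, 0, -3],
    [0, 0, -2],
    [1.5, 0.2, 0],
    [3, 0.8, 0],
    [3, 0.8, 0],
    [3, 0.8, 0],
    [3, 0.8, 0],
    [3, 0.8, 0],
    [3, 0.8, 0],
    [3, 0.8, 0],
    [3, 0.7, 0],
    [2.8, 0.2, 0],
    [0, 0, 0]
  ],
  "angular": [
    [0, 0, 0],
    [0, 0, 0],
    [0, 0, 0],
    [0, 0, 0],
    [0, 0, 0],
    [0, 0, 0],
    [0, 0, 0],
    [0, 0, 0],
    [0, 0, 0],
    [0, 0, 0],
    [0, 0, 0],
    [0, 0, 0],
    [0, 0, 0],
    [0, 0, 0],
    [0, 0, 0],
    [0, 0, 0],
    [0, 0, 0]
  ]
}}

```text
time: 27.5
ee_pos: [0.5921, 0.1304, 0.1515]
tool_rot: [-3.141, -0.003, 1.576]
wrist_force: [-0.1, -0.8, -2.0]
finger_gap: 0.0526
grip_force: 94.4
```

Call:
{"op": "send_rows", "data": {
  "grip": [0, 0, 0, 0, 0, 0, 0],
  "dp": [
    [-0.6, 0.1, 0],
    [0, 0, 1.5],
    [0, 0, 1.5],
    [0, 0, 1.5],
    [0, 0, 1],
    [0, 0, 0.3],
    [0, 0, 0]
  ],
  "angular": [
    [0, 0, 0],
    [0, 0, 0],
    [0, 0, 0],
    [0, 0, 0],
    [0, 0, 0],
    [0, 0, 0],
    [0, 0, 0]
  ]
}}

```text
time: 28.2
ee_pos: [0.5939, 0.119, 0.0939]
tool_rot: [-3.141, -0.0, 1.571]
wrist_force: [-1.0, 3.8, -1.6]
finger_gap: 0.0525
grip_force: 94.5
```

Call:
{"op": "send_rows", "data": {
  "grip": [0, 0, 0, 0],
  "dp": [
    [0.3, 0, 0],
    [0.2, 0, 0],
    [0, 0, 0],
    [0, 0, 0]
  ],
  "angular": [
    [0, 0, 0],
    [0, 0, 0],
    [0, 0, 0],
    [0, 0, 0]
  ]
}}

```text
time: 28.6
ee_pos: [0.594, 0.1239, 0.0939]
tool_rot: [3.142, 0.0, 1.571]
wrist_force: [-0.7, -0.4, -0.9]
finger_gap: 0.0524
grip_force: 94.4
```

Call:
{"op": "send_rows", "data": {
  "grip": [0, 0, 0, 0, 0, 0, 0],
  "dp": [
    [0, 0, 0.3],
    [0, 0, 0.3],
    [0, 0, 0.3],
    [0, 0, 0.3],
    [0, 0, 0.3],
    [0, 0, 0],
    [0, 0, 0]
  ],
  "angular": [
    [0, 0, 0],
    [0, 0, 0],
    [0, 0, 0],
    [0, 0, 0],
    [0, 0, 0],
    [0, 0, 0],
    [0, 0, 0]
  ]
}}

```text
time: 29.3
ee_pos: [0.5935, 0.124, 0.0783]
tool_rot: [-3.14, 0.0, 1.571]
wrist_force: [-2.7, 0.6, -4.0]
finger_gap: 0.0525
grip_force: 95.1
```

Call:
{"op": "send_rows", "data": {
  "grip": [0, 0, 0, 0, 0, 0, 0, 0, 0, 0, 0],
  "dp": [
    [0, 0, 0.5],
    [0, 0, 0.7],
    [0, 0, 0.7],
    [0, 0, 0.7],
    [0, 0, 0.7],
    [0, 0, 0.5],
    [0, 0, 0.3],
    [0, 0, 0.2],
    [0, 0, 0.2],
    [0, 0, 0],
    [0, 0, 0]
  ],
  "angular": [
    [0, 0, 0],
    [0, 0, 0],
    [0, 0, 0],
    [0, 0, 0],
    [0, 0, 0],
    [0, 0, 0],
    [0, 0, 0],
    [0, 0, 0],
    [0, 0, 0],
    [0, 0, 0],
    [0, 0, 0]
  ]
}}

```text
time: 30.4
ee_pos: [0.5941, 0.124, 0.0339]
tool_rot: [3.141, 0.0, 1.571]
wrist_force: [-0.7, 0.3, -1.9]
finger_gap: 0.0526
grip_force: 95.6
```

Call:
{"op": "send_rows", "data": {
  "grip": [0, 0, 0, 0],
  "dp": [
    [0, 0, 0.15],
    [0, 0, 0.15],
    [0, 0, 0],
    [0, 0, 0]
  ],
  "angular": [
    [0, 0, 0],
    [0, 0, 0],
    [0, 0, 0],
    [0, 0, 0]
  ]
}}

```text
time: 30.8
ee_pos: [0.5943, 0.124, 0.0332]
tool_rot: [3.14, -0.0, 1.571]
wrist_force: [-12.2, -2.2, 42.6]
finger_gap: 0.0522
grip_force: 100.3
```

Call:
{"op": "send_rows", "data": {
  "grip": [0, 0.75, 0.75, 0.75, 0.75, 0.75, 0.75, 0.75, 0.75, 0.75, 0.75],
  "dp": [
    [0, 0, -0.2],
    [0, 0, 0],
    [0, 0, 0],
    [0, 0, 0],
    [0, 0, -1],
    [0, 0, -2],
    [0, 0, -3],
    [0, 0, -3],
    [0, 0, -3],
    [0, 0, -1],
    [0, 0, 0]
  ],
  "angular": [
    [0, 0, 0],
    [0, 0, 0],
    [0, 0, 0],
    [0, 0, 0],
    [0, 0, 0],
    [0, 0, 0],
    [0, 0, 0],
    [0, 0, 0],
    [0, 0, 0],
    [0, 0, 0],
    [0, 0, 0]
  ]
}}

```text
time: 31.9
ee_pos: [0.5945, 0.1241, 0.1644]
tool_rot: [3.139, -0.001, 1.571]
wrist_force: [0.2, -1.1, -0.3]
finger_gap: 0.0641
grip_force: 0.0
```

```bash
python3 v.py v3.png .593 .125; python3 look.py f scene side
```

```text
[0.5945 0.1241 0.1644] 0.06411940177818216 [ 0.2 -1.1 -0.3]
[0.5937 0.124  0.1621]
scene 0.87 [0.5758 0.1239]
scene 0.8 [0.5744 0.2025]
scene 0.66 [ 0.3213 -0.2058]
scene 0.64 [ 0.4384 -0.1657]
scene 0.61 [ 0.3017 -0.3504]
side 0.94 [ 0.3116 -0.211 ]
side 0.89 [ 0.4381 -0.1633]
side 0.85 [ 0.2963 -0.353 ]
side 0.47 [0.5974 0.155 ]
```

View pics/v3.png

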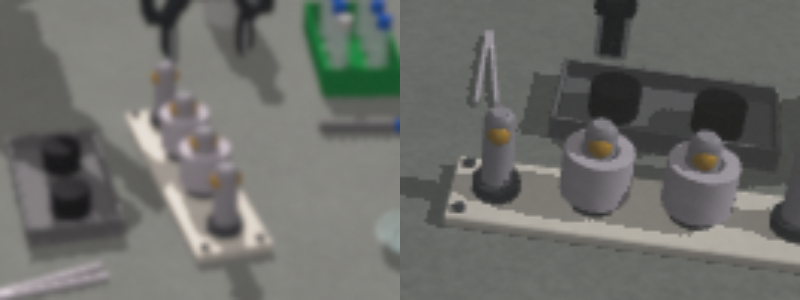

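Both collars are home, balls above their tops. The third is unmoved at about (0.438,-0.164).

Call:
{"op": "send_rows", "data": {
  "grip": [0.8, 0.8, 0.8, 0.8, 0.8, 0.8, 0.8, 0.8, 0.8, 0.8, 0.8, 0.8, 0.8, 0.8],
  "dp": [
    [-1, -0.5, 0],
    [-2.5, -1.4, 0],
    [-2.5, -1.4, 0],
    [-2.5, -1.4, 0],
    [-2.5, -1.4, 0],
    [-2.5, -1.4, 0],
    [-2.5, -1.4, 0],
    [-2.5, -1.4, 0],
    [-2.5, -1.4, 0],
    [-2.5, -1.4, 0],
    [-2.5, -1.4, 0],
    [-2.8, -1, 0],
    [0, 0, 0],
    [0, 0, 0]
  ],
  "angular": [
    [0, 0, 0],
    [0, 0, 0],
    [0, 0, 0],
    [0, 0, 0],
    [0, 0, 0],
    [0, 0, 0],
    [0, 0, 0],
    [0, 0, 0],
    [0, 0, 0],
    [0, 0, 0],
    [0, 0, 0],
    [0, 0, 0],
    [0, 0, 0],
    [0, 0, 0]
  ]
}}

```text
time: 33.6
ee_pos: [0.4384, -0.1644, 0.1627]
tool_rot: [-3.141, -0.0, 1.569]
wrist_force: [0.1, -0.3, -0.2]
finger_gap: 0.0683
grip_force: 0.0
```

```bash
python3 look.py g wrist
```

```text
[ 0.4384 -0.1644  0.1627]
w 0.92 [285. 154. 350. 230.] [ 0.4381 -0.1651] w [0.052 0.   ] [ 0.4381 -0.1662]
w 0.89 [141. 198. 217. 269.] [ 0.318  -0.2016] w [0.0633 0.    ] [ 0.3132 -0.2066]
w 0.47 [170. 389. 177. 396.] [ 0.293  -0.3468] w [ 0.0068 -0.    ] [ 0.2846 -0.3902]
```

Call:
{"op": "send_rows", "data": {
  "grip": [0.8, 0.8, 0.8, 0.8, 0.8, 0.8, 0.8, 0, 0, 0, 0, 0, 0],
  "dp": [
    [-0.1, 0, 2.5],
    [0, 0, 3],
    [0, 0, 3],
    [0, 0, 3],
    [0, 0, 2.4],
    [0, 0, 1.2],
    [0, 0, 0],
    [0, 0, 0],
    [0, 0, 0],
    [0, 0, 0],
    [0, 0, 0],
    [0, 0, 0],
    [0, 0, 0]
  ],
  "angular": [
    [0, 0, 0],
    [0, 0, 0],
    [0, 0, 0],
    [0, 0, 0],
    [0, 0, 0],
    [0, 0, 0],
    [0, 0, 0],
    [0, 0, 0],
    [0, 0, 0],
    [0, 0, 0],
    [0, 0, 0],
    [0, 0, 0],
    [0, 0, 0]
  ]
}}

```text
time: 35.0
ee_pos: [0.4393, -0.1648, 0.0133]
tool_rot: [3.141, 0.0, 1.571]
wrist_force: [-2.4, 2.5, 7.2]
finger_gap: 0.0525
grip_force: 93.1
```

Call:
{"op": "send_rows", "data": {
  "grip": [0, 0, 0, 0, 0, 0, 0, 0, 0, 0, 0, 0, 0, 0, 0, 0, 0],
  "dp": [
    [0, 0, -1],
    [0, 0, -2],
    [0, 0, -3],
    [0, 0, -3],
    [0, 0, -3],
    [0, 0, -2],
    [1, 1, 0],
    [2.4, 1.8, 0],
    [2.4, 1.8, 0],
    [2.4, 1.8, 0],
    [2.4, 1.8, 0],
    [2.4, 1.8, 0],
    [2.4, 1.8, 0],
    [2.4, 1.8, 0],
    [2.5, 1.6, 0],
    [1, 0.6, 0],
    [0, 0, 0]
  ],
  "angular": [
    [0, 0, 0],
    [0, 0, 0],
    [0, 0, 0],
    [0, 0, 0],
    [0, 0, 0],
    [0, 0, 0],
    [0, 0, 0],
    [0, 0, 0],
    [0, 0, 0],
    [0, 0, 0],
    [0, 0, 0],
    [0, 0, 0],
    [0, 0, 0],
    [0, 0, 0],
    [0, 0, 0],
    [0, 0, 0],
    [0, 0, 0]
  ]
}}

```text
time: 36.7
ee_pos: [0.5971, 0.0501, 0.1515]
tool_rot: [-3.141, -0.001, 1.573]
wrist_force: [0.0, 0.2, -1.9]
finger_gap: 0.0524
grip_force: 94.4
```

Call:
{"op": "send_rows", "data": {
  "grip": [0, 0],
  "dp": [
    [0, 0, 0],
    [0, 0, 0]
  ],
  "angular": [
    [0, 0, 0],
    [0, 0, 0]
  ]
}}

```text
time: 36.9
ee_pos: [0.5966, 0.047, 0.1519]
tool_rot: [-3.141, 0.0, 1.57]
wrist_force: [0.1, -0.0, -1.3]
finger_gap: 0.0523
grip_force: 94.4
```

Call:
{"op": "send_rows", "data": {
  "grip": [0, 0, 0, 0, 0, 0],
  "dp": [
    [0.1, 0, 1.5],
    [0, 0, 1.5],
    [0, 0, 1.5],
    [0, 0, 1],
    [0, 0, 0.3],
    [0, 0, 0]
  ],
  "angular": [
    [0, 0, 0],
    [0, 0, 0],
    [0, 0, 0],
    [0, 0, 0],
    [0, 0, 0],
    [0, 0, 0]
  ]
}}

```text
time: 37.5
ee_pos: [0.5969, 0.0487, 0.0938]
tool_rot: [-3.141, 0.0, 1.57]
wrist_force: [0.1, 0.0, -1.4]
finger_gap: 0.0527
grip_force: 94.4
```

Call:
{"op": "send_rows", "data": {
  "grip": [0, 0, 0, 0, 0, 0, 0],
  "dp": [
    [0, 0, 0.3],
    [0, 0, 0.3],
    [0, 0, 0.3],
    [0, 0, 0.3],
    [0, 0, 0.3],
    [0, 0, 0],
    [0, 0, 0]
  ],
  "angular": [
    [0, 0, 0],
    [0, 0, 0],
    [0, 0, 0],
    [0, 0, 0],
    [0, 0, 0],
    [0, 0, 0],
    [0, 0, 0]
  ]
}}

```text
time: 38.2
ee_pos: [0.5965, 0.049, 0.0785]
tool_rot: [-3.14, 0.0, 1.571]
wrist_force: [-3.1, -0.3, -5.2]
finger_gap: 0.0524
grip_force: 94.9
```

Call:
{"op": "send_rows", "data": {
  "grip": [0, 0, 0, 0, 0, 0, 0, 0, 0, 0, 0],
  "dp": [
    [0, 0, 0.5],
    [0, 0, 0.7],
    [0, 0, 0.7],
    [0, 0, 0.7],
    [0, 0, 0.7],
    [0, 0, 0.5],
    [0, 0, 0.3],
    [0, 0, 0.2],
    [0, 0, 0.2],
    [0, 0, 0.1],
    [0, 0, 0]
  ],
  "angular": [
    [0, 0, 0],
    [0, 0, 0],
    [0, 0, 0],
    [0, 0, 0],
    [0, 0, 0],
    [0, 0, 0],
    [0, 0, 0],
    [0, 0, 0],
    [0, 0, 0],
    [0, 0, 0],
    [0, 0, 0]
  ]
}}

```text
time: 39.3
ee_pos: [0.5973, 0.0489, 0.0333]
tool_rot: [3.141, -0.0, 1.571]
wrist_force: [-1.2, -0.5, 5.9]
finger_gap: 0.0528
grip_force: 96.4
```

Call:
{"op": "send_rows", "data": {
  "grip": [0, 0, 0],
  "dp": [
    [0, 0, 0.1],
    [0, 0, 0],
    [0, 0, 0]
  ],
  "angular": [
    [0, 0, 0],
    [0, 0, 0],
    [0, 0, 0]
  ]
}}

```text
time: 39.6
ee_pos: [0.5974, 0.049, 0.0332]
tool_rot: [3.14, -0.0, 1.571]
wrist_force: [-8.0, -0.4, 24.1]
finger_gap: 0.0525
grip_force: 98.2
```

Seated. Release, rise, and check everything.

Call:
{"op": "send_rows", "data": {
  "grip": [0, 0.75, 0.75, 0.75, 0.75, 0.75, 0.75, 0.75, 0.75, 0.75, 0.75, 0.75],
  "dp": [
    [0, 0, -0.2],
    [0, 0, 0],
    [0, 0, 0],
    [0, 0, 0],
    [0, 0, -1],
    [0, 0, -2],
    [0, 0, -3],
    [0, 0, -3],
    [0, 0, -3],
    [0, 0, -3],
    [0, 0, -3],
    [0, 0, 0]
  ],
  "angular": [
    [0, 0, 0],
    [0, 0, 0],
    [0, 0, 0],
    [0, 0, 0],
    [0, 0, 0],
    [0, 0, 0],
    [0, 0, 0],
    [0, 0, 0],
    [0, 0, 0],
    [0, 0, 0],
    [0, 0, 0],
    [0, 0, 0]
  ]
}}

```text
time: 40.8
ee_pos: [0.5983, 0.0491, 0.2181]
tool_rot: [3.136, -0.001, 1.571]
wrist_force: [0.1, 0.4, -1.5]
finger_gap: 0.0642
grip_force: 0.0
```

```bash
python3 - <<'E'
from h import *
a=snap('scene')[140:300,160:480]
cv2.imwrite('pics/fin.png',cv2.resize(a,(800,400),interpolation=cv2.INTER_CUBIC)[:,:,::-1])
E
```

```text
(no output)
```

View pics/fin.png

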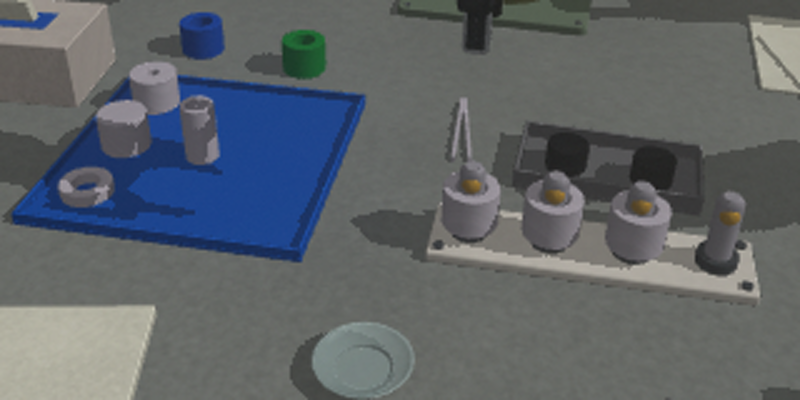

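All three collars are home, with the balls above them at crop (470,185), (557,197) and (642,206). Both caps are in the dish. The bush, plug, tube and spacer are still in the tray, and the petri dish is untouched.

```bash
python3 -c "
from workcell import manip
print(manip.hand_in())"
```

```text
the job is handed in; nothing more can be done
None
```

The job is handed in after about 41 s of robot time: both dust caps are in the grey dish, all three collars present are home on spigots 0, 1 and 2, and the other tray parts and the petri dish were left alone.

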